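Lay the blue case on the mat and push it home against the stop

TASK

The blue case stands on edge on the bench mat: tip it over by pushing it high on its label side, so that it lies flat with its label side up, then push it along the mat until its top edge is fully home and flush against the aluminium stop strip, the whole case on the mat. Push gently and do it by pushing only: never grip or lift the case, leave the oil bottle, the mug and the roll of green tape alone, and finish clear of everything.

Things in the scene. Friction and masses are not known exactly. Their poses are not given: they have to be found in the camera images.
- mat: Dark rubber mat fixed to the bench, 360 mm along its x, 240 along its y, 4 mm thick, yellow edge lines. Origin: centre of its underside, z up. Across its +x end stands a fixed aluminium stop strip (220 mm along y, 12 mm thick, top 24 mm above the bench); its inner face, facing the case, is the plane x = +0.165 m of this frame.
- case: Loose blue plastic case, 0.2 to 0.42 kg, standing on edge on the mat. Box: x -19 to +21 mm (thickness), y -65 to +65 mm, z 0 to 135 mm (height). Origin: centre of its underside. The side with the small black label is -x, facing away from the stop; +x points to the stop within 0.2 rad. About 1 N high on the label side tips it; leaned over 17 degrees it falls by itself towards the stop.
- case_centre (a point): Centre of the case's box, half-way up; axes as case. About 72 mm above the bench when standing, 25 mm when lying. Lying label up, the case's underside is the upright 40 mm high face away from the stop; slid along the mat it resists with 1 to 5 N.
- case_top (a point): Middle of the case's 40 x 130 mm top face, 135 mm from the underside; axes as case. This face must come against the stop strip. After tipping it is still some 40 to 110 mm short of it.
- bottle_centre (a point): Red oil bottle with a yellow nozzle, 52 mm across, 158 mm high, standing loose on the bench beyond the stop end of the mat; the point lies on its axis 70 mm above the bench. Leave it alone.
- mug_centre (a point): White printed mug, 94 mm high, 82 mm across with a handle, standing loose beside the end of the mat away from the stop; the point lies half-way up. Leave it alone.
- green_tape: Roll of green tape lying flat, 60 mm across, 18 mm high, loose on the bench beyond the stop end of the mat; origin at the centre of its underside. Leave it alone.
There are look-alikes about, which are no part of the job. Of the things that look like the case, take the one that is farthest to the robot's left at the start.

How it is judged:
By the outcome, as a careful person would: the job done as asked, in the order asked, and still so for the second after the job is handed in, with the robot touching nothing.
It also fails if it takes over 42 s, if anything falls off the work surface, if the arm or the gripper's body presses on something with over 40 N, if the wrist force passes 120 N, or if a joint passes its speed limit or range.

ROBOT

A 6-joint arm with a two-finger parallel gripper is mounted at the origin on a cart in front of the work surface, level with it; the furniture and walls round the work are solid. World frame = base frame: x ahead of the robot, y to its left, z up, the work surface at z = 0. Lengths are in m, angles in rad, forces in N, time in s.
With the tool pointing down it reaches from about 0.35 to 0.95 m from the base axis. Payload 17.4 kg.
Tool frame: the origin (TCP) lies between the finger pads; the fingertips stand 8 mm ahead of it and the grasp point (between the pads) lies 11 mm behind it (tip_reach is the distance from the TCP to the fingertips, in m); z points along the fingers, y is the line along which they close (so a half turn about z gives the same grasp; the last joint's range is limited). The gripper opens to 93 mm and grips with 3 to 60 N. Pads are 15 mm wide; open, the fingers measure 128 mm over their backs; the gripper's body (75 mm by 188 mm) begins 65 mm behind the grasp point.
Start: joints at [-1.288, 0.116, 1.442, -0, 1.584, -0.038], TCP at [0.213, -0.641, 0.227] pointing down, gripper open.
Joint ranges: [-2.83, 2.83], [-0.83, 2.19], [0.07, 2.5], [-1.14, 4.28], [0.01, 3], [-2.97, 2.97]. Speed limits (rad/s): [1.89, 1.89, 2.22, 3.14, 3.14, 3.14].

INTERFACE

Orientations are given as a unit quaternion [w, x, y, z].
In Python, from rig import * gives the robot as it stands.
- The arm moves only by the shell command python3 -m jog 'ROWS' [OPENING] [FORCE]. ROWS is JSON, a list of rows, each an object with "translation": the shift along the world's x, y, z normalised to -1 to 1, where 1 is 200 mm, a list of three; "turn": the turn, a rotation vector about the world's x, y, z normalised to -1 to 1, where 1 is 90 degrees, a list of three. In form: [{"translation": [tx, ty, tz], "turn": [wx, wy, wz]}, ...]. A call has 1 to 12 rows; each row is the pose to reach, as a shift and turn from the pose commanded when the call began; what a row does not reach only later rows make up. A row lasts 1/8 s, in which the tool goes at most 62.5 mm and 10.7 degrees, less where a joint would pass 70% of its speed; a pose out of reach is approached as far as the arm can. A call with a number of a shift or a turn outside -1 to 1 is refused whole. A call with a gripper value outside its range is refused whole. OPENING is the closure, from 0 (fully open) to 1 (shut), set as the call begins (- or left out, the last holds). The fingers move at their own pace and stop on an object; FORCE is the grip in N (left out, the last holds). Time passes only in rows, so rows that repeat a pose let the fingers close. It gives the time, the measured TCP pose, the force, the opening and the grip force at its end, in the units of the state.
- read_state(): the state, without advancing time (a new reading comes with each control period).
- get_image(name): name is "side" or "top"; returns a dict with "img" (480x640x3 uint8, red, green, blue), "mtx" (3x3 intrinsics, pixels), "R" (3x3) and "t" (3): a world point X has camera coordinates R X + t. Camera axes: x right, y down, z forward; pixel columns grow to the right and rows downward; lengths in m; the calibration is good to about 2 mm. A picture is of the moment at which its call begins. There is no depth.
- finish_job(): hands the job in; it is judged then, once.
The state is a dict: "time": time; "joint_pos": joint angles; "qd": joint speeds; "effort": joint torques, N m; "position": TCP position; "ee_rot": TCP orientation; "contact_force": force on the tool from outside, world axes, zero at the start; "wrist_torque": the same for the moment, N m; "gripper_width": finger opening in m; "finger_force": force on a finger pad.
Only numpy, scipy, OpenCV 4.12 (cv2) and the standard library are available. Lean on these libraries where they do the work, as an engineer would, in place of code of your own. Each camera call takes 0.05 s, during which the arm holds its last target. There are 200 camera calls.

## Working session

There is one attempt and no reset: what is moved stays moved. The work goes in short steps, Python scripts to look and compute and a shell command to move; the robot and the scene stay as the last step left them, time stands still between calls to the robot, and variables do not carry over. Pictures are saved under pics/ and viewed, at most 10 in all, crops included, and the job is handed in when it is done.

```bash
mkdir -p pics
python3 - <<'E'
from rig import *
import cv2,numpy as np
for n in("side","top"):
    d=get_image(n);cv2.imwrite(f"pics/{n}0.png",d["img"][:,:,::-1])
    np.savez(f"{n}0.npz",**d)
    print(n,-d["R"].T@d["t"],d["R"][2])
s=read_state();print(s)
E
```

```text
side [0.08458076 1.10289189 1.16099269] [ 0.23971582 -0.7085437  -0.66370336]
top [ 0.39366388 -0.02164548  1.09975467] [ 0.0794467   0.00581828 -0.99682214]
{'time': 0.1, 'joint_pos': array([-1.28782715e+00,  1.16398372e-01,  1.44216827e+00,  2.31575936e-05,
        1.58400325e+00, -3.77912742e-02]), 'qd': array([-0.00047658, -0.00104494, -0.00148981, -0.00106349,  0.00063475,
        0.0002951 ]), 'effort': array([ 2.45439849e-03, -7.22894883e+01, -6.23866725e+01,  7.80987251e-02,
        2.26694264e-02, -4.97875328e-05]), 'position': array([ 0.21277604, -0.64040889,  0.22602449]), 'ee_rot': array([-4.86364327e-04,  9.87166494e-01,  1.59693689e-01, -4.82579656e-05]), 'contact_force': array([-0.09845574, -1.22182587, -0.09863663]), 'wrist_torque': array([ 0.00683237, -0.00649749, -0.01870141]), 'finger_force': 0.0, 'gripper_width': 0.09315512661028032}
```

View pics/side0.png

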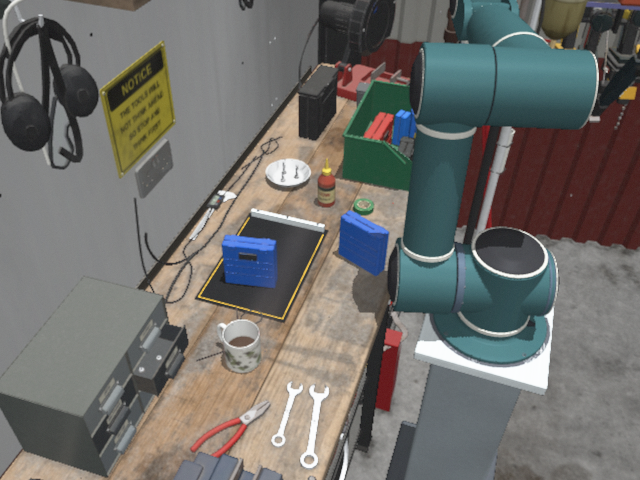

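View pics/top0.png

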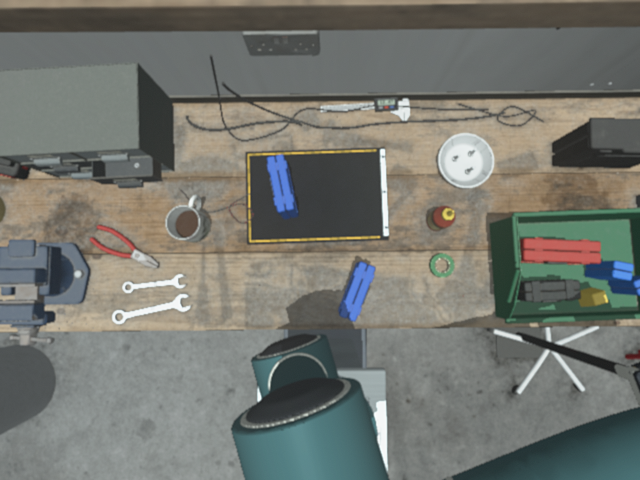

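The side view shows the target case on the mat with its label side towards the camera, around px (250,262), and the strip at (288,220). In the top view the case is at (282,185), the strip at (384,193), the mug at (187,222) and the look-alike at (357,290), off the mat.

```bash
cat > h.py <<'E'
import numpy as np,cv2
def ray(d,p,z):
    "pixel(s) -> world on plane z"
    p=np.atleast_2d(np.array(p,float));c=-d["R"].T@d["t"]
    v=(d["R"].T@np.linalg.inv(d["mtx"])@np.c_[p,np.ones(len(p))].T).T
    return c+v*((z-c[2])/v[:,2])[:,None]
def proj(d,X):
    q=(d["mtx"]@(d["R"]@np.atleast_2d(X).T+d["t"][:,None])).T
    return q[:,:2]/q[:,2:]
def blue(d,roi):
    h=cv2.cvtColor(d["img"],cv2.COLOR_RGB2HSV)
    m=cv2.inRange(h,(108,120,40),(125,255,255));k=np.zeros_like(m);x0,y0,x1,y1=roi
    k[y0:y1,x0:x1]=m[y0:y1,x0:x1]
    return cv2.morphologyEx(k,cv2.MORPH_CLOSE,np.ones((5,5)))
def big(m): return max(cv2.findContours(m,cv2.RETR_EXTERNAL,cv2.CHAIN_APPROX_NONE)[0],key=cv2.contourArea)
E
python3 - <<'E'
from h import *
np.set_printoptions(precision=3,suppress=True)
T=dict(np.load("top0.npz"));S=dict(np.load("side0.npz"))
# mat yellow outline in top
h=cv2.cvtColor(T["img"],cv2.COLOR_RGB2HSV);m=cv2.inRange(h,(20,120,110),(35,255,255));m[:,:235]=0;m[:,400:]=0;m[:140]=0;m[255:]=0
p=cv2.findNonZero(m);print("mat",cv2.boundingRect(p)); b=cv2.boxPoints(cv2.minAreaRect(p));print(b.tolist());print(ray(T,b,.004))
w=cv2.inRange(T["img"],(190,190,190),(255,255,255));w[:,:370]=0;w[:,400:]=0;w[:140]=0;w[255:]=0
b=cv2.boxPoints(cv2.minAreaRect(big(w)));print("strip",ray(T,b,.024))
for n,d,roi in(("top",T,(250,140,320,235)),("side",S,(205,215,290,300))):
    c=big(blue(d,roi));a=cv2.approxPolyDP(cv2.convexHull(c),2,True)[:,0];print(n,a.tolist());print("z.139",ray(d,a,.139));print("z.004",ray(d,a,.004))
A=cv2.resize(T["img"][140:250,240:400],None,fx=4,fy=4,interpolation=cv2.INTER_CUBIC);B=cv2.resize(S["img"][200:320,190:335],None,fx=4,fy=4,interpolation=cv2.INTER_CUBIC)
o=np.zeros((600,800,3),np.uint8)
A=cv2.resize(T["img"][145:225,245:325],(400,400),interpolation=cv2.INTER_CUBIC);B=cv2.resize(S["img"][220:300,205:285],(400,400),interpolation=cv2.INTER_CUBIC)
cv2.imwrite("pics/crop1.png",np.hstack([A,B])[:,:,::-1])
print("mug",ray(T,[[187,222]],.047),"mug handle",ray(T,[[198,200]],.047),"bottle top",ray(T,[[450,213]],.158),"tape",ray(T,[[442,265]],.018), "shelf/wall",ray(T,[[330,97]],0))
E
```

```text
mat (247, 149, 133, 94)
[[245.701416015625, 153.04330444335938], [376.08990478515625, 148.697021484375], [379.06878662109375, 238.06439208984375], [248.6802978515625, 242.41067504882812]]
[[ 0.7    0.19   0.004]
 [ 0.708 -0.146  0.004]
 [ 0.477 -0.149  0.004]
 [ 0.469  0.181  0.004]]
strip [[ 0.701 -0.152  0.024]
 [ 0.701 -0.165  0.024]
 [ 0.483 -0.17   0.024]
 [ 0.483 -0.157  0.024]]
top [[268, 156], [282, 155], [287, 163], [296, 216], [285, 218], [277, 211], [267, 169]]
z.139 [[0.655 0.114 0.139]
 [0.657 0.082 0.139]
 [0.638 0.071 0.139]
 [0.518 0.051 0.139]
 [0.514 0.076 0.139]
 [0.53  0.093 0.139]
 [0.625 0.116 0.139]]
z.004 [[0.692 0.133 0.004]
 [0.694 0.097 0.004]
 [0.673 0.084 0.004]
 [0.535 0.061 0.004]
 [0.531 0.089 0.004]
 [0.549 0.11  0.004]
 [0.658 0.135 0.004]]
side [[226, 235], [269, 238], [276, 241], [276, 279], [273, 287], [225, 281], [222, 243]]
z.139 [[0.657 0.079 0.139]
 [0.554 0.053 0.139]
 [0.534 0.057 0.139]
 [0.485 0.178 0.139]
 [0.482 0.203 0.139]
 [0.591 0.224 0.139]
 [0.654 0.109 0.139]]
z.004 [[ 0.733 -0.056  0.004]
 [ 0.616 -0.086  0.004]
 [ 0.593 -0.081  0.004]
 [ 0.538  0.055  0.004]
 [ 0.534  0.085  0.004]
 [ 0.658  0.108  0.004]
 [ 0.729 -0.022  0.004]]
mug [[0.518 0.325 0.047]] mug handle [[0.572 0.298 0.047]] bottle top [[ 0.519 -0.287  0.158]] tape [[ 0.408 -0.302  0.018]] shelf/wall [[ 0.848 -0.028  0.   ]]
```

View pics/crop1.png

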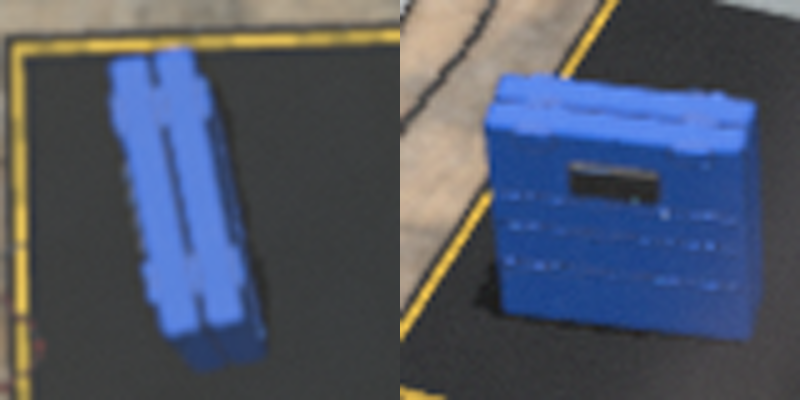

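The crop shows the top face at full-res corners of about (267,157), (283,155), (294,209) and (278,211), with the label on the side facing +y.

- **Case top centre:** about (0.594, 0.086), with its normal to the stop about (0.18, -0.98).
- **Stop plane:** y ≈ -0.157, mat x axis ≈ (0.023, -1).

Next I go up and over.

```bash
python3 -m jog '[{"translation":[0,0,0.3],"turn":[0,0,0]},{"translation":[0,0,0.5],"turn":[0,0,0]},{"translation":[0.15,0.25,0.5],"turn":[0,0,0.08]},{"translation":[0.3,0.5,0.5],"turn":[0,0,0.15]},{"translation":[0.4,0.75,0.5],"turn":[0,0,0.22]},{"translation":[0.5,1,0.5],"turn":[0,0,0.28]},{"translation":[0.5,1,0.5],"turn":[0,0,0.28]}]' 0.3
python3 -m jog '[{"translation":[0.15,0.25,0],"turn":[0,0,0.08]},{"translation":[0.3,0.5,0],"turn":[0,0,0.15]},{"translation":[0.4,0.75,0],"turn":[0,0,0.22]},{"translation":[0.5,1,0],"turn":[0,0,0.28]},{"translation":[0.5,1,0],"turn":[0,0,0.28]}]'
python3 -m jog '[{"translation":[0.15,0.25,0],"turn":[0,0,0.08]},{"translation":[0.3,0.5,0],"turn":[0,0,0.15]},{"translation":[0.4,0.75,0],"turn":[0,0,0.2]},{"translation":[0.5,1,0],"turn":[0,0,0.25]},{"translation":[0.5,1,0],"turn":[0,0,0.25]}]'
```

```text
time: 0.98
position: [0.3139, -0.4382, 0.3273]
ee_rot: [0.001, 0.928, 0.373, 0.0]
contact_force: [0.7, -0.5, 0.6]
gripper_width: 0.0652
finger_force: 0.0
time: 1.6
position: [0.4138, -0.2387, 0.3267]
ee_rot: [0.0, 0.824, 0.566, 0.0]
contact_force: [-0.5, -0.2, 0.6]
gripper_width: 0.0652
finger_force: 0.0
time: 2.22
position: [0.5139, -0.0391, 0.3258]
ee_rot: [-0.001, 0.698, 0.716, -0.0]
contact_force: [0.6, -0.1, -0.2]
gripper_width: 0.0649
finger_force: 0.0
```

```bash
python3 -m jog '[{"translation":[0.1,0.28,0],"turn":[0,0,0.03]},{"translation":[0.2,0.56,0],"turn":[0,0,0.06]},{"translation":[0.3,0.8,0],"turn":[0,0,0.1]},{"translation":[0.35,0.96,0],"turn":[0,0,0.1]},{"translation":[0.35,0.96,-0.3],"turn":[0,0,0.1]},{"translation":[0.35,0.96,-0.6],"turn":[0,0,0.1]},{"translation":[0.35,0.96,-0.85],"turn":[0,0,0.1]},{"translation":[0.35,0.96,-1],"turn":[0,0,0.1]},{"translation":[0.35,0.96,-1],"turn":[0,0,0.1]}]'
python3 - <<'E'
from rig import *
from h import *
np.set_printoptions(precision=4,suppress=True)
d=get_image("top");e=get_image("side")
A=cv2.resize(d["img"][130:250,235:395],(533,400));B=cv2.resize(e["img"][200:320,180:260+0],(267,400))
cv2.imwrite("pics/a2.png",np.hstack([A,B])[:,:,::-1]);print(read_state()["position"])
E
```

```text
time: 3.35
position: [0.5824, 0.1494, 0.1242]
ee_rot: [-0.001, 0.642, 0.767, -0.002]
contact_force: [-0.0, -0.1, 0.1]
gripper_width: 0.0654
finger_force: 0.0
[0.5836 0.1503 0.1278]
```

View pics/a2.png

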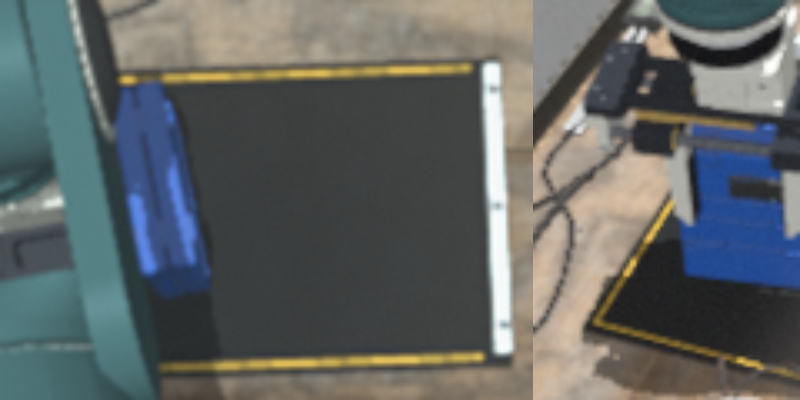

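Everything is untouched and the two fingers stand behind the label side, level with its upper part. Now I push gently along (0.18, -0.98).

```bash
python3 -m jog '[{"translation":[0.01,-0.05,0],"turn":[0,0,0]},{"translation":[0.02,-0.1,0],"turn":[0,0,0]},{"translation":[0.025,-0.13,0],"turn":[0,0,0]},{"translation":[0.03,-0.155,0],"turn":[0,0,0]},{"translation":[0.033,-0.18,0],"turn":[0,0,0]},{"translation":[0.038,-0.205,0],"turn":[0,0,0]},{"translation":[0.042,-0.23,0],"turn":[0,0,0]},{"translation":[0.047,-0.255,0],"turn":[0,0,0]},{"translation":[0.052,-0.28,0],"turn":[0,0,0]},{"translation":[0.057,-0.305,0],"turn":[0,0,0]}]'
python3 - <<'E'
from rig import *
from h import *
e=get_image("side")
cv2.imwrite("pics/a3.png",cv2.resize(e["img"][180:330,170:330],(640,600))[:,:,::-1])
c=big(blue(e,(190,200,310,310)));print(cv2.boundingRect(c))
E
```

```text
time: 4.7
position: [0.5943, 0.0901, 0.1266]
ee_rot: [-0.0, 0.641, 0.768, -0.0]
contact_force: [0.2, -0.2, 1.4]
gripper_width: 0.0651
finger_force: 0.1
(224, 229, 55, 57)
```

View pics/a3.png

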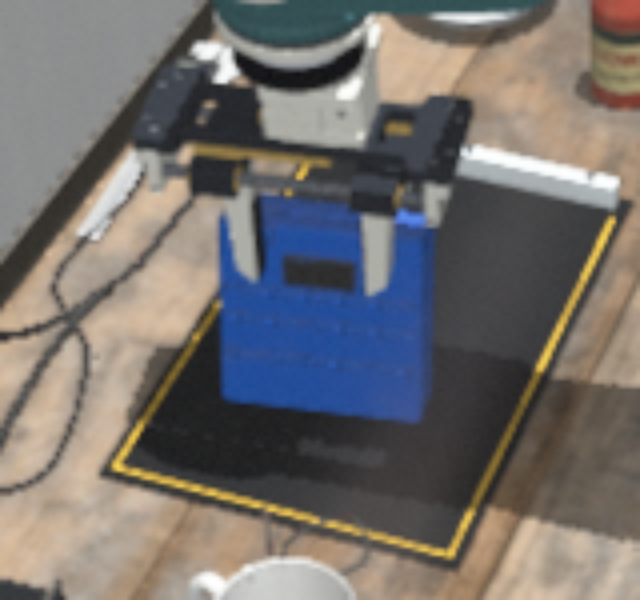

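The case is leaning forward slightly with both fingers on its upper label side (crop px (250,260) and (378,270)). I keep pushing.

```bash
python3 -m jog '[{"translation":[0.005,-0.025,0],"turn":[0,0,0]},{"translation":[0.01,-0.05,0],"turn":[0,0,0]},{"translation":[0.014,-0.075,0],"turn":[0,0,0]},{"translation":[0.019,-0.1,0],"turn":[0,0,0]},{"translation":[0.024,-0.125,0],"turn":[0,0,0]},{"translation":[0.028,-0.15,0],"turn":[0,0,0]},{"translation":[0.028,-0.15,0],"turn":[0,0,0]},{"translation":[0.028,-0.15,0],"turn":[0,0,0]}]'
python3 - <<'E'
from rig import *
from h import *
e=get_image("side");c=big(blue(e,(190,180,320,310)));print(cv2.boundingRect(c))
e=get_image("top");c=big(blue(e,(245,145,390,245)));print(cv2.boundingRect(c))
E
```

```text
time: 5.75
position: [0.5998, 0.0605, 0.1266]
ee_rot: [-0.0, 0.641, 0.768, 0.0]
contact_force: [-0.5, 0.6, -0.2]
gripper_width: 0.0652
finger_force: 0.0
(228, 228, 59, 49)
(321, 154, 31, 57)
```

```bash
python3 -m jog '[{"translation":[0,0.2,0.05],"turn":[0,0,0]},{"translation":[0,0.4,0.05],"turn":[0,0,-0.05]},{"translation":[0,0.5,0.05],"turn":[0,0,-0.1]},{"translation":[0,0.5,0.05],"turn":[0,0,-0.1]}]' 0
python3 - <<'E'
from rig import *
from h import *
np.set_printoptions(precision=3,suppress=True)
print(read_state()["position"],read_state()["ee_rot"])
S=get_image("side");T=get_image("top");np.savez("s4.npz",**S);np.savez("t4.npz",**T)
for n,d,roi in(("side",S,(190,180,320,310)),("top",T,(245,145,390,245))):
    a=cv2.approxPolyDP(cv2.convexHull(big(blue(d,roi))),3,True)[:,0];print(n,a.tolist());print(np.c_[ray(d,a,.044)[:,:2],ray(d,a,.004)[:,:2]])
A=cv2.resize(T["img"][140:250,240:400],(400,275),interpolation=cv2.INTER_CUBIC);B=cv2.resize(S["img"][200:310,190:350],(400,275),interpolation=cv2.INTER_CUBIC)
cv2.imwrite("pics/a4.png",cv2.resize(np.vstack([A,B]),None,fx=1,fy=1)[:,:,::-1])
E
```

```text
time: 6.35
position: [0.5996, 0.1616, 0.1366]
ee_rot: [-0.0, 0.698, 0.716, -0.0]
contact_force: [-0.6, -0.5, -0.5]
gripper_width: 0.0925
finger_force: 0.0
[0.6   0.162 0.137] [-0.     0.698  0.716 -0.   ]
side [[286, 233], [276, 276], [229, 270], [228, 261], [238, 236]]
[[ 0.562 -0.08   0.579 -0.122]
 [ 0.526  0.082  0.542  0.045]
 [ 0.646  0.103  0.666  0.067]
 [ 0.662  0.074  0.683  0.037]
 [ 0.679 -0.023  0.7   -0.064]]
top [[341, 154], [351, 203], [300, 215], [289, 163]]
[[ 0.684 -0.054  0.695 -0.055]
 [ 0.561 -0.077  0.567 -0.079]
 [ 0.533  0.048  0.538  0.051]
 [ 0.663  0.075  0.673  0.079]]
```

View pics/a4.png

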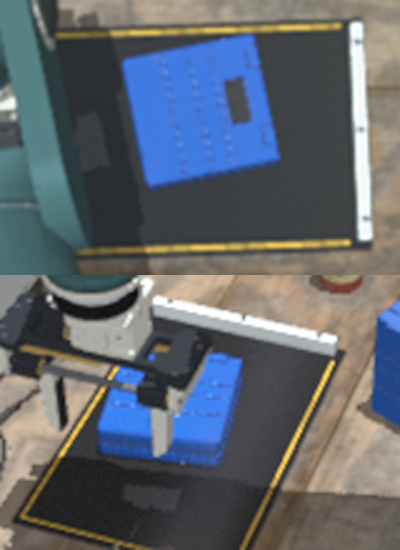

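The case now lies label side up (top crop, underside edge px 289–300, top edge px 341–351), about 9° askew. It is about 90 mm short of the strip. I narrow the fingers, go down behind the underside and start pushing with the gripper square to the mat.

```bash
python3 -m jog '[{"translation":[0.03,0,-0.2],"turn":[0,0,0]},{"translation":[0.03,0,-0.4],"turn":[0,0,0]},{"translation":[0.03,0,-0.53],"turn":[0,0,0]},{"translation":[0.03,0,-0.58],"turn":[0,0,0]},{"translation":[0.03,-0.15,-0.58],"turn":[0,0,0]},{"translation":[0.03,-0.28,-0.58],"turn":[0,0,0]},{"translation":[0.03,-0.33,-0.58],"turn":[0,0,0]},{"translation":[0.03,-0.36,-0.58],"turn":[0,0,0]},{"translation":[0.03,-0.39,-0.58],"turn":[0,0,0]},{"translation":[0.03,-0.42,-0.58],"turn":[0,0,0]},{"translation":[0.03,-0.45,-0.58],"turn":[0,0,0]}]' 0.2
python3 -m jog '[{"translation":[0,-0.03,0],"turn":[0,0,0]},{"translation":[0,-0.06,0],"turn":[0,0,0]},{"translation":[0,-0.09,0],"turn":[0,0,0]},{"translation":[0,-0.12,0],"turn":[0,0,0]},{"translation":[0,-0.15,0],"turn":[0,0,0]},{"translation":[0,-0.18,0],"turn":[0,0,0]}]'
python3 - <<'E'
from rig import *
from h import *
np.set_printoptions(precision=3,suppress=True)
T=get_image("top")
a=cv2.approxPolyDP(cv2.convexHull(big(blue(T,(245,145,390,245)))),3,True)[:,0];print(a.tolist());print(ray(T,a,.044)[:,:2])
E
```

```text
time: 7.82
position: [0.606, 0.0705, 0.0208]
ee_rot: [0.0, 0.699, 0.715, 0.0]
contact_force: [1.3, 1.8, 1.0]
gripper_width: 0.0745
finger_force: 1.1
time: 8.57
position: [0.6058, 0.0341, 0.0206]
ee_rot: [-0.0, 0.699, 0.715, -0.0]
contact_force: [-0.7, 3.4, 2.1]
gripper_width: 0.0743
finger_force: 1.6
[[362, 162], [364, 212], [337, 215], [335, 183], [339, 164]]
[[ 0.663 -0.106]
 [ 0.539 -0.109]
 [ 0.532 -0.042]
 [ 0.611 -0.038]
 [ 0.659 -0.049]]
```

The case squared up to the strip, with about 48 mm to go.

```bash
python3 -m jog '[{"translation":[0,-0.03,0],"turn":[0,0,0]},{"translation":[0,-0.06,0],"turn":[0,0,0]},{"translation":[0,-0.09,0],"turn":[0,0,0]},{"translation":[0,-0.12,0],"turn":[0,0,0]},{"translation":[0,-0.15,0],"turn":[0,0,0]},{"translation":[0,-0.175,0],"turn":[0,0,0]},{"translation":[0,-0.195,0],"turn":[0,0,0]},{"translation":[0,-0.21,0],"turn":[0,0,0]}]'
python3 -m jog '[{"translation":[0,-0.01,0],"turn":[0,0,0]},{"translation":[0,-0.015,0],"turn":[0,0,0]}]'
```

```text
time: 9.62
position: [0.6058, -0.0078, 0.0206]
ee_rot: [-0.0, 0.699, 0.715, -0.0]
contact_force: [0.8, 1.7, 0.5]
gripper_width: 0.0744
finger_force: 1.1
time: 9.88
position: [0.6058, -0.0107, 0.0206]
ee_rot: [-0.0, 0.699, 0.715, -0.0]
contact_force: [-0.1, 2.9, 0.6]
gripper_width: 0.0743
finger_force: 1.0
```

```bash
python3 -m jog '[{"translation":[0,-0.007,0],"turn":[0,0,0]},{"translation":[0,-0.01,0],"turn":[0,0,0]}]'
python3 - <<'E'
from rig import *
from h import *
T=get_image("top");S=get_image("side")
A=cv2.resize(T["img"][150:240,330:400],(467,600),interpolation=cv2.INTER_CUBIC);B=cv2.resize(S["img"][200:290,240:290],(333,600),interpolation=cv2.INTER_CUBIC)
cv2.imwrite("pics/a5.png",np.hstack([A,B])[:,:,::-1])
a=cv2.approxPolyDP(cv2.convexHull(big(blue(T,(245,145,395,245)))),3,True)[:,0];print(ray(T,a,.044)[:,:2].round(3))
E
```

```text
time: 10.12
position: [0.6058, -0.0124, 0.0206]
ee_rot: [-0.0, 0.699, 0.715, 0.0]
contact_force: [0.1, 6.2, 0.7]
gripper_width: 0.0743
finger_force: 3.0
[[ 0.665 -0.145]
 [ 0.541 -0.153]
 [ 0.531 -0.101]
 [ 0.663 -0.113]]
```

View pics/a5.png

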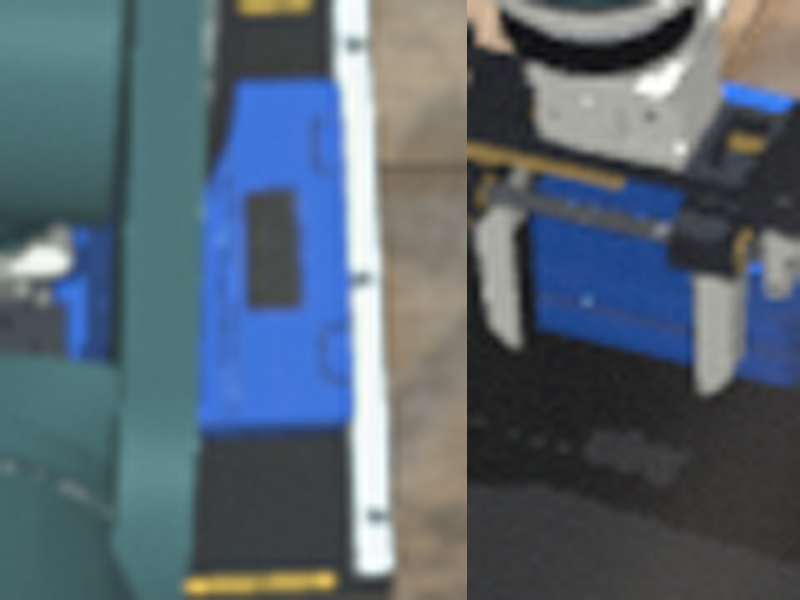

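The case's top edge meets the strip along its whole length (top crop, px 340–350) and the force is starting to rise. I press a little more to seat it.

```bash
python3 -m jog '[{"translation":[0,-0.005,0],"turn":[0,0,0]},{"translation":[0,-0.008,0],"turn":[0,0,0]},{"translation":[0,-0.008,0],"turn":[0,0,0]}]'
```

```text
time: 10.6
position: [0.6058, -0.0125, 0.0207]
ee_rot: [-0.001, 0.699, 0.715, 0.001]
contact_force: [-0.9, 16.5, 0.9]
gripper_width: 0.0743
finger_force: 8.5
```

Stalled at 16 N, so it is seated. Now I retreat straight back, then up.

```bash
python3 -m jog '[{"translation":[0,0.05,0],"turn":[0,0,0]},{"translation":[0,0.2,0],"turn":[0,0,0]},{"translation":[0,0.45,0],"turn":[0,0,0]},{"translation":[0,0.6,0],"turn":[0,0,0]},{"translation":[0,0.6,0.2],"turn":[0,0,0]},{"translation":[-0.3,0.6,0.5],"turn":[0,0,0]},{"translation":[-0.6,0.6,0.8],"turn":[0,0,0]},{"translation":[-0.8,0.6,1],"turn":[0,0,0]},{"translation":[-0.8,0.6,1],"turn":[0,0,0]},{"translation":[-0.8,0.6,1],"turn":[0,0,0]}]'
python3 - <<'E'
from rig import *
from h import *
T=get_image("top");S=get_image("side")
A=cv2.resize(T["img"][145:245,310:400],(420,467),interpolation=cv2.INTER_CUBIC);B=cv2.resize(S["img"][190:300,235:325],(380,467),interpolation=cv2.INTER_CUBIC)
cv2.imwrite("pics/a6.png",np.hstack([A,B])[:,:,::-1])
a=cv2.approxPolyDP(cv2.convexHull(big(blue(T,(245,145,395,245)))),3,True)[:,0];print(ray(T,a,.044)[:,:2].round(3))
E
```

```text
time: 11.85
position: [0.4455, 0.1059, 0.2234]
ee_rot: [0.002, 0.699, 0.715, 0.002]
contact_force: [-0.1, -0.2, -0.8]
gripper_width: 0.0742
finger_force: 0.0
[[ 0.665 -0.145]
 [ 0.536 -0.15 ]
 [ 0.532 -0.023]
 [ 0.659 -0.019]]
```

View pics/a6.png

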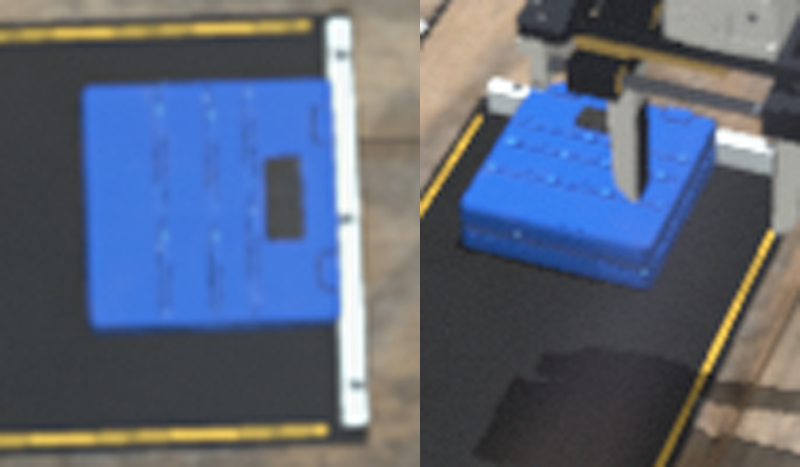

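The case lies label side up, flush against the strip along its full edge (top crop, px 328–342) and wholly on the mat. The arm is clear, so I hand it in.

```bash
python3 -c "
from rig import *
print(finish_job())"
```

```text
the job is handed in; nothing more can be done
None
```

The blue case was tipped over label side up and pushed flush against the stop strip, all of it on the mat; I handed the job in at about 12 s with the arm clear and the bottle, mug and tape left alone.

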